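# Set the portion stop of a cheese wire cutter and run its wing nut down

## Robot

A 6-joint arm with a two-finger parallel gripper is mounted at the origin on the work surface. World frame = base frame: x ahead of the robot, y to its left, z up, the work surface at z = 0. Lengths are in mm, angles in degrees, forces in N, time in s.
With the tool pointing down it reaches from about 325 to 925 mm from the base axis. Payload 3.1 kg.
Tool frame: the origin (TCP) lies at the very end of the fingers, on their centre line; the grasp point (between the pads) lies grasp_offset behind it (grasp_offset is the distance from the TCP to the grasp point, in mm); z points along the fingers, y is the line along which they close (so a half turn about z gives the same grasp; the last joint's range is limited). The gripper opens to 85 mm and grips with 20 to 120 N. Pads are 22 mm wide; open, the fingers measure 114 mm over their backs; the gripper's body (76 mm by 85 mm) begins 54 mm behind the grasp point. The pads swing forward as they close: fully open they stand 13 mm farther back than shut.
Start: joints at [-81.543, 12.427, 92.441, -0, 75.132, -6.429], TCP at [160.575, -604.032, 231.3] pointing down, gripper open.
Joint ranges: [-157.48, 157.48], [-44.54, 120.13], [17.64, 146.25], [-64.5, 244.5], [7.68, 150.69], [-147.95, 147.95]. Speed limits (degrees/s): [159.86, 159.86, 180, 180, 180, 180].

## Interface

Orientations are given as [roll, pitch, yaw] about the fixed x, y, z axes, in that order (R = Rz(yaw) Ry(pitch) Rx(roll)).
In Python, from station import * gives the robot as it stands. Calls block until the motion is done:
- goto(position, orientation): joint-space move of the TCP to a pose.
- move_l(position, attitude=None, speed=150): straight line of the TCP; attitude=None keeps the orientation; speed is the mean speed in mm/s.
- move_j(angles): joint-space move.
- grip(opening, squeeze=None): finger opening in mm; squeeze is the grip in N (None keeps the last); returns when the fingers have stopped.
- wait(seconds).
- solve_ik(position, orientation): joint angles nearest the present ones, or None.
- get_obs(): the state.
- get_image(name): name is "scene" or "side" or "wrist"; returns the picture (400x640x3 uint8, red, green, blue); there is no depth.
- get_calibration(name): a dict with "fx", "fy", "cx", "cy" (pixels), "R" (3x3) and "t" (3): a world point X has camera coordinates R X + t; the wrist camera has in their place "mount" (4x4, takes a point from camera to tool coordinates, whose origin is the TCP and whose axes are the flange's). Camera axes: x right, y down, z forward; pixel columns grow to the right and rows downward; lengths in mm; the calibration is good to about 2 mm. A picture is of the moment at which its call begins: read the wrist's pose just before it. get_calibration takes no time and is no camera call.
A pose or a line that the arm cannot do raises Unreachable and nothing moves.
- sign_off(): hands the job in; it is judged then, once.
Trained networks look in the newest picture that a camera, given by its name, has taken for a name from the list of things; names that differ only in an ending like _2 or _b are one class to them, and where a whole thing is asked for, a point or a joint stands for the part that bears it (a point fixed in the world has none). Each returns a list of dicts, best first, with "score" (0 to 1); they miss things now and then, are a little off and sometimes report something else, mostly with a low value. They report only what shows in the picture. A call takes as long as a camera call. They do not tell look-alikes from the thing itself.
- spot_in(name, camera): "extent" ([centre column, centre row, width, height] in pixels, round what is visible of it).
- regions_of(name, camera): "region" (400x640 bool, what is visible of it) and "extent" ([centre column, centre row, width, height] in pixels, round what is visible of it).
The state is a dict: "t": time; "joint_pos": joint angles; "qvel": joint speeds; "effort": joint torques, N m; "tcp_pos": TCP position; "ee_rot": TCP orientation; "wrist_force": force on the tool from outside, world axes, zero at the start; "moment": the same for the moment, N m; "grip_width": finger opening in mm; "grip_force": force on a finger pad.
Only numpy, scipy, OpenCV 4.12 (cv2) and the standard library are available. Lean on these libraries where they do the work, as an engineer would, in place of code of your own. Each camera call takes 0.05 s, during which the arm holds its last target. There are 200 camera calls.

## Task

Set the portion stop of the wire cutter to the sample slice of cheese that lies along the cutting line: with a fingertip push the steel stop up until it just touches the sample, without shifting the sample. Then stroke the wings of the loose black wing nut round clockwise with one fingertip, again and again, until it is finger-tight and the stop is locked there. Grip and lift nothing, and leave the other cheeses, the jam jar and the knife where they are.

Things in the scene. Friction and masses are not known exactly. Their poses are not given: they have to be found in the camera images.
- cutter: the cheese wire cutter, fixed on the counter: white marble bed 240 (x) x 350 (y), origin under its middle, z up, bed top at z = 35. The cutting line is a dark slot along x at y = +55 with the lowered wire in it. Two steel guide strips, 6 wide, stand 5 above the bed at x = -44.5 and +44.5, y = -172 to -47. The nut's threaded stud is fixed in the bed at x = 0, y = -75 and rises to z = 65
- bow_mid (a point): middle of the wire bow's top rod (11 thick), on its axis, 121 above the counter. The bow is down and fixed: the rod runs along the cutter's x above the cutting line from x = -120 to +118, with a post down to the bed at each end and a black handle 24 thick going on to x = -181
- stop (a joint): how far the portion stop has slid along the cutter's +y, in m: 0 fully back, 0.058 fully forward. It starts at 0.005 to 0.028; about 0.040 is against the sample. While the nut is loose the stop slides at about 2 N and stays where it is left; once the nut is tight it is clamped
- stop_face (a point): middle of the front face of the stop's upright steel plate, on the face, 30 above the bed; axes as the cutter's, the face looks to the cutter's +y. The plate is 150 (x) x 3 thick (y) and its top is 66 above the bed; its back face, free to push on, lies 3 behind this point
- stop_foot (a point): middle of the top of the stop's slotted foot, 4.5 above the bed: a flat steel foot 80 (x) x 103 (y), lying on the bed between the guide strips behind the upright plate (towards -y). The stud passes through its slot and the wing nut clamps down on it
- wing_nut (a joint): turn of the wing nut in rad, growing clockwise seen from above (1.75 mm down a turn). It starts loose at 0.8 to 4.0 and turns easily (about 0.02 N m) till it bears on the foot at 11.0; then it stiffens: about 0.1 N m at 11.3, 0.14 at 11.5, end stop 11.9. Above 11.3 it is finger-tight: 4 to 6 N on a wing 25 from the axis. At 0 the wings lie along the cutter's x. It stays where it is left
- nut_top (a point): on the nut's axis at the top of its hub, 17 above its underside (which starts 1.9 to 2.9 above the foot). Black wing nut, 35 high: round hub 25 wide; two opposite flat wings 7 thick, leaning outward 20 degrees, reaching 33 from the axis at the top, 24 at their lower corner 10 above the underside. Axes turn with the nut, wings along +x and -x
- wing_tip (a point): near the upper outer end of one wing, 29 from the nut's axis, 25 above the nut's underside, in the middle of the wing's thickness; the other wing is opposite
- sample: the sample slice, a loose yellow cheese block with brown rind below and above, 110 (x) x 50 (y) x 60 high, 0.34 kg; origin in the middle of its underside, axes along the cutter's. It stands on the bed with its +y face 2 short of the wire slot; the stop comes up against its -y face
- loaf: the rest of the cheese, same look, 110 x 100 (y) x 60 high, loose on the bed beyond the wire; origin in the middle of its underside. Leave alone
- goat_cheese: small grey ash-coated round cheese, 52 wide, 28 high, loose on the bed's far -y corner (cutter x about +88, y about -140); origin under its middle. Leave alone
- jam_jar: dark red jam jar with green label and black lid, 68 wide, 85 high, loose on the counter off the bed's -y end; origin under its middle. Leave alone
- cheese_knife: cheese knife with wooden handle, 230 long along x, 26 wide, 18 high, loose on the counter off the bed's +y end; origin under it between handle and blade. Leave alone
Things that resemble listed ones, but are neither listed nor needed, are in the scene too. What is shaped like the sample but blue, purple or turquoise is not meant.

How it is judged:
By the outcome, as a careful person would: the job done as asked, in the order asked, and still so for the second after the job is handed in, with the robot touching nothing.
It also fails if it takes over 51 s, if anything falls off the work surface, if the arm or the gripper's body presses on something with over 40 N, if the wrist force passes 120 N, or if a joint passes its speed limit or range.

## Working session

There is one attempt and no reset: what is moved stays moved. The work goes in short steps, each a Python script; the robot and the scene stay as the last script left them, time stands still between calls to the robot, and variables do not carry over. Pictures are saved under pics/ and viewed, at most 10 in all, crops included, and the job is handed in when it is done.

```bash
ls; mkdir -p pics
python3 - <<'E'
from station import *
import cv2,numpy as np
for n in ["scene","side"]:
    im=get_image(n); cv2.imwrite(f"pics/{n}0.png",im[:,:,::-1])
    c=get_calibration(n); print(n,c["fx"],c["cx"],c["cy"],np.round(c["R"],4).tolist(),np.round(c["t"],1).tolist())
    for k in ["cutter","stop","wing_nut","sample","loaf","goat_cheese","jam_jar"]:
        print(k,[(np.round(d["extent"]).tolist(),round(d["score"],2)) for d in spot_in(k,n)][:4])
print(np.round(get_calibration("wrist")["mount"],3).tolist(),get_calibration("wrist")["fx"]); print(get_obs())
E
```

```text
pics
scene 510.32339560787256 315.8890778546106 190.89835892306215 [[0.2433, 0.9698, -0.0149], [0.8197, -0.2138, -0.5314], [-0.5185, 0.117, -0.847]] [-222.9, -402.0, 1625.0]
cutter [([290.0, 206.0, 155.0, 143.0], 0.74)]
stop [([263.0, 211.0, 52.0, 60.0], 0.73)]
wing_nut [([291.0, 206.0, 157.0, 145.0], 0.74), ([264.0, 215.0, 44.0, 53.0], 0.18)]
sample [([320.0, 131.0, 43.0, 33.0], 0.98), ([270.0, 146.0, 44.0, 40.0], 0.95), ([299.0, 212.0, 31.0, 52.0], 0.75), ([328.0, 297.0, 43.0, 54.0], 0.66)]
loaf [([328.0, 192.0, 51.0, 61.0], 0.72)]
goat_cheese [([239.0, 256.0, 25.0, 19.0], 0.58)]
jam_jar [([187.0, 230.0, 34.0, 37.0], 0.78)]
side 423.78831321060306 328.48969173059305 202.5819217609217 [[0.9472, -0.3205, -0.0109], [-0.1612, -0.4465, -0.8802], [0.2772, 0.8354, -0.4746]] [-511.8, 231.7, 812.2]
cutter [([352.0, 259.0, 174.0, 129.0], 0.85)]
stop [([354.0, 252.0, 71.0, 67.0], 0.74)]
wing_nut [([363.0, 259.0, 28.0, 18.0], 0.61)]
sample [([252.0, 272.0, 51.0, 56.0], 0.75), ([429.0, 222.0, 48.0, 36.0], 0.67), ([233.0, 236.0, 24.0, 49.0], 0.66), ([353.0, 219.0, 52.0, 22.0], 0.6)]
loaf [([326.
[... 280 characters left out ...]
] 296.91370528738116
{'t': 0.8, 'joint_pos': array([-8.15429993e+01,  1.24229508e+01,  9.24406987e+01,  1.46488304e-03,
        7.51311176e+01, -6.42952789e+00]), 'qvel': array([ 0.10107954, -0.02513558, -0.01134111,  0.07655413,  0.05468645,
       -0.11897611]), 'effort': array([ 7.48056318e-04, -3.96826673e+01, -3.04235244e+01, -1.28569650e-04,
        4.36450609e-04,  6.88188493e-06]), 'tcp_pos': array([ 160.58841926, -604.04208959,  231.35192391]), 'ee_rot': array([ 1.79994642e+02, -8.20984097e-04,  1.48861528e+01]), 'wrist_force': array([-0.11057317,  0.67614884,  0.19370175]), 'moment': array([-0.0131351 ,  0.03924914, -0.01770648]), 'grip_force': 0.0, 'grip_width': 85.64305387870883}
```

Run:
```python
import cv2,numpy as np
a=cv2.imread("pics/scene0.png")[110:330,160:400]; b=cv2.imread("pics/side0.png")[180:370,220:460]
a=cv2.resize(a,None,fx=2.5,fy=2.5,interpolation=2)
b=cv2.resize(b,None,fx=3.2,fy=3.2,interpolation=2)
cv2.imwrite("pics/a.png",a);cv2.imwrite("pics/b.png",b[:600])
```

```text
(no output)
```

View pics/a.png

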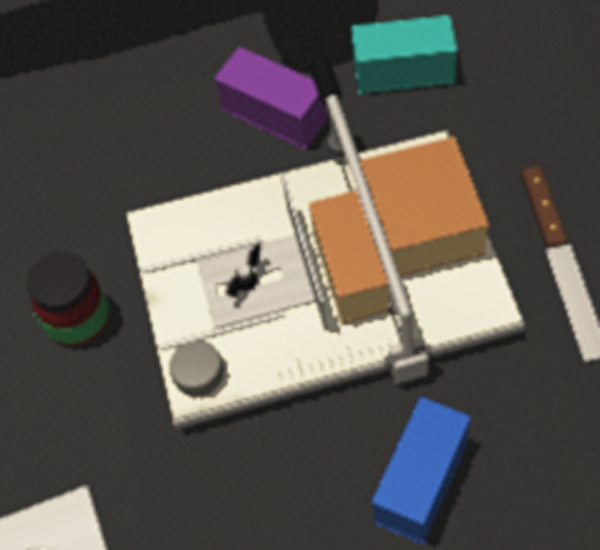

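View pics/b.png

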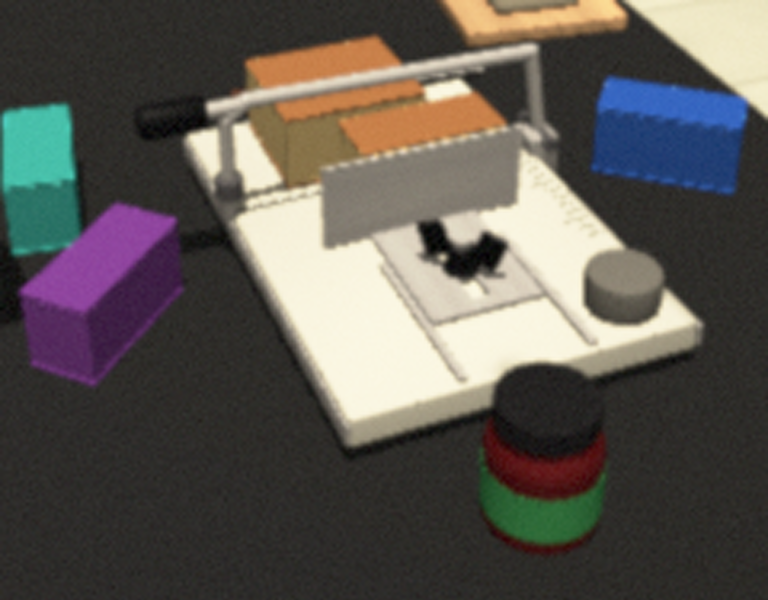

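The sample is the brown-topped block in front of the bow, at scene px (299,212). The look-alikes are purple (270,146), turquoise (320,131) and blue (328,297), and the bigger brown block at (328,192) is the loaf. The stop plate is at about (285,217) and the nut at about (259,223). Next I'll fit the cutter pose from the bed corners.

```bash
cat > h.py <<'E'
import numpy as np,cv2
from scipy.optimize import least_squares
from station import *
from scipy.spatial.transform import Rotation as Rn
def cw(c,p):  # cutter->world, c=(x,y,yaw rad)
    p=np.atleast_2d(np.array(p,float)); s,k=np.sin(c[2]),np.cos(c[2])
    return np.c_[c[0]+k*p[:,0]-s*p[:,1], c[1]+s*p[:,0]+k*p[:,1], p[:,2]]
def wristcal(obs):
    K=dict(get_calibration("wrist")); T=np.eye(4); T[:3,:3]=Rn.from_euler("xyz",obs["ee_rot"],degrees=True).as_matrix(); T[:3,3]=obs["tcp_pos"]
    M=np.linalg.inv(T@np.array(K["mount"])); K["R"]=M[:3,:3]; K["t"]=M[:3,3]; return K
def proj(K,X):
    C=np.atleast_2d(X)@np.array(K["R"]).T+np.array(K["t"])
    return np.c_[K["fx"]*C[:,0]/C[:,2]+K["cx"],K["fy"]*C[:,1]/C[:,2]+K["cy"]]
E
python3 - <<'E'
from h import *
cor=np.array([[-120,-175,35],[120,-175,35],[120,175,35],[-120,175,35]])
S=np.array([[211.2,194.8],[230.5,275.5],[368.5,238],[338.7,163]])
D=np.array([[327.8,314],[438.8,281.5],[277.8,223.7]])
s,d=get_calibration("scene"),get_calibration("side")
f=lambda c: np.r_[(proj(s,cw(c,cor))-S).ravel(),(proj(d,cw(c,cor[[0,1,3]]))-D).ravel()]
r=least_squares(f,[550,100,0],loss="soft_l1"); print(r.x,np.degrees(r.x[2]),np.round(r.fun,1))
P=cw(r.x,[[0,-75,65],[-75,0,60],[0,0,121],[-181,55,121]]);print(P.round()); print(proj(s,P).round(1),proj(d,P).round(1))
E
```

```text
[5.92251190e+02 6.39526512e+00 4.52439267e-02] 2.5922860494886395 [-1.2  0.  -2.1  2.1 -0.1  0.5 -0.5 -0.9 -0.2 -2.6 -0.8 -1.2 -0.2 -2.3]
[[596. -69.  65.]
 [517.   3.  60.]
 [592.   6. 121.]
 [409.  53. 121.]]
[[256.7 217.9]
 [278.8 186.8]
 [284.7 198.4]
 [287.3 135.7]] [[363.6 254.6]
 [317.8 245.5]
 [349.5 214.9]
 [262.2 219.1]]
```

Run:
```python
from h import *
c=[592.25,6.4,0.0452]; y=np.degrees(c[2])
grip(0)
p=cw(c,[30,-40,235])[0]; goto(p,[180,0,y])
o=get_obs(); im=get_image("wrist"); cv2.imwrite("pics/w1.png",im[:,:,::-1]); K=wristcal(o)
print(o["t"],o["tcp_pos"],o["ee_rot"],o["grip_width"],o["wrist_force"],o["joint_pos"])
P=cw(c,[[0,-75,65],[-44.5,-172,40],[44.5,-172,40],[44.5,-47,40],[-44.5,-47,40],[120,-175,35],[120,55,35],[-120,55,35],[-120,-175,35]])
print(proj(K,P).round(1))
for k in ["stop","wing_nut","sample","goat_cheese"]: print(k,[(np.round(d["extent"]).tolist(),round(d["score"],2)) for d in spot_in(k,"wrist")][:3])
```

```text
4.1667 [623.99753654 -33.17252872 234.97461898] [1.79981310e+02 4.36281639e-03 2.51902885e+00] -0.24040990200159415 [ 0.25084931 -0.10711028 -0.04463952] [-9.46551839e+00  1.22452437e+01  9.22551655e+01 -1.98198752e-02
  7.54999784e+01  7.80204146e+01]
[[351.5 211.7]
 [428.2 240.3]
 [435.5 167.6]
 [325.7 167.8]
 [325.6 240.6]
 [443.5  97.8]
 [231.9  98.3]
 [247.  293.2]
 [423.8 292.8]]
stop [([337.0, 198.0, 102.0, 110.0], 0.78)]
wing_nut [([351.0, 211.0, 48.0, 47.0], 0.92)]
sample [([251.0, 198.0, 63.0, 112.0], 0.89), ([232.0, 23.0, 86.0, 45.0], 0.82)]
goat_cheese [([414.0, 134.0, 52.0, 51.0], 0.57)]
```

View pics/w1.png

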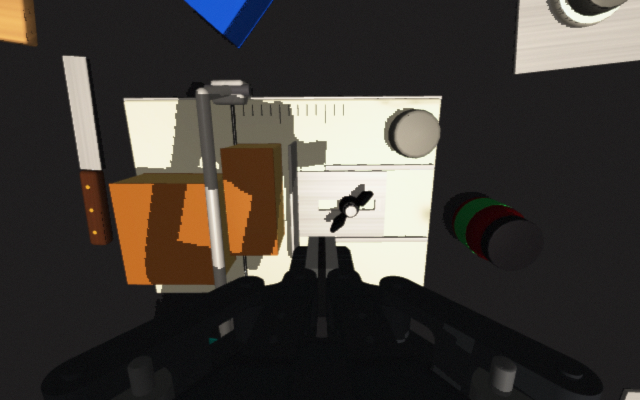

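The wrist view shows the nut at (350,211) with wings running from (366,197) to (337,226), the stop plate along column ~295, and the sample at (251,198). One zoomed crop will confirm this.

Run:
```python
import cv2
b=cv2.imread("pics/w1.png")[88:258,215:455]
cv2.imwrite("pics/w1c.png",cv2.resize(b,(800,567),interpolation=2))
```

```text
(no output)
```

View pics/w1c.png

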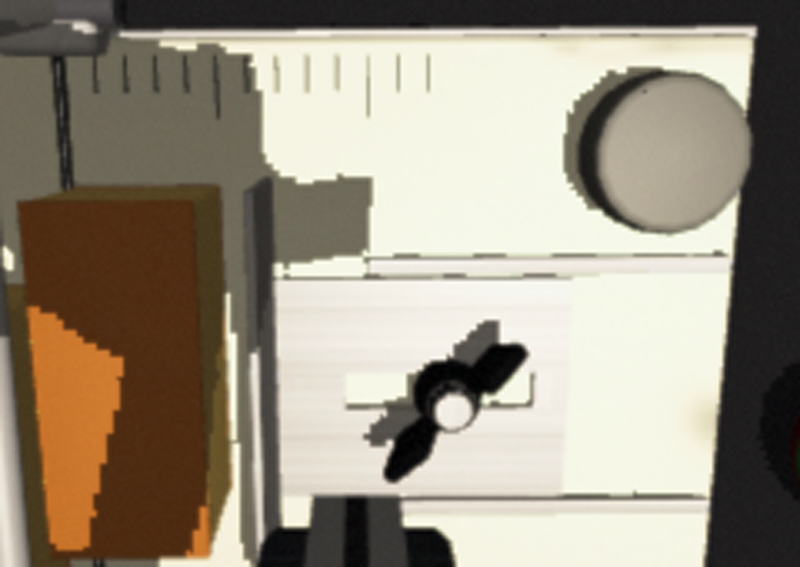

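```bash
cat >> h.py <<'E'
C=[592.25,6.4,0.0452]; YAW=np.degrees(C[2]); EY=np.array([-np.sin(C[2]),np.cos(C[2]),0]); EX=np.array([np.cos(C[2]),np.sin(C[2]),0])
def unproj(K,uv,z):
    d=np.array(K["R"]).T@np.array([(uv[0]-K["cx"])/K["fx"],(uv[1]-K["cy"])/K["fy"],1]); o=-np.array(K["R"]).T@np.array(K["t"])
    w=o+d*(z-o[2])/d[2]; r=w-[C[0],C[1],0]; return np.round([r@EX,r@EY,z],1)
def F(n=4):
    a=[]
    for _ in range(n): wait(0.01); a.append(get_obs()["wrist_force"])
    return np.mean(a,0)
E
python3 - <<'E'
from h import *
K=wristcal(get_obs()); px=lambda u,v:(215+u/3.333,88+v/3.333)
for n,u,v,z in [("samp top -y +x",195,200,95),("samp top -y -x",210,555,95),("samp top +y+x",19,203,95),("slot",57,60,35),("slot",65,170,35),("plate foot joint",276,300,39.5),("plate foot joint",280,485,39.5),("plate back top +x",272,180,101),("stud",455,412,65),("wing",520,350,70),("wing",393,475,70),("goat",665,152,63)]: print(n,unproj(K,px(u,v),z))
goto(cw(C,[0,-44,130])[0],[180,0,YAW]); move_l(cw(C,[0,-44,84])[0]); f0=F(8); print(get_obs()["t"],f0)
np.save("f0.npy",f0)
for y in np.arange(-38,-18,1.0):
    move_l(cw(C,[0,y,84])[0],speed=25); f=F()-f0; o=get_obs(); print(y,round(o["t"],2),round((o["tcp_pos"]-[C[0],C[1],0])@EY,2),f.round(2))
    if f@EY<-1.3: break
E
```

```text
samp top -y +x [71.8  3.2 95. ]
samp top -y -x [-36.7   3.3  95. ]
samp top +y+x [71.1 52.6 95. ]
slot [112.  56.  35.]
slot [76.6 56.1 35. ]
plate foot joint [ 32.8 -14.5  39.5]
plate foot joint [-35.4 -14.4  39.5]
plate back top +x [ 77.7 -19.  101. ]
stud [  0.1 -74.5  65. ]
wing [ 22.3 -94.2  70. ]
wing [-20.  -54.1  70. ]
goat [  83.4 -137.5   63. ]
5.4583 [ 0.54044139 -0.23812969  0.38244173]
-38.0 5.88 -37.83 [-0.24  0.04 -0.03]
-37.0 6.17 -36.99 [-1.    0.3  -0.28]
-36.0 6.45 -35.98 [-0.61 -0.15 -0.17]
-35.0 6.73 -34.97 [-0.54 -0.06 -0.2 ]
-34.0 7.02 -33.98 [-0.81  0.46 -0.61]
-33.0 7.3 -32.96 [-0.55 -0.21  0.06]
-32.0 7.58 -31.96 [-0.45  0.19 -0.46]
-31.0 7.87 -30.94 [-0.38  0.46 -0.51]
-30.0 8.15 -29.96 [-1.   -0.27  0.08]
-29.0 8.43 -28.97 [-0.32  0.25 -0.23]
-28.0 8.72 -27.99 [-1.05 -0.11 -0.46]
-27.0 9.0 -26.96 [-0.41 -0.04 -0.11]
-26.0 9.28 -26.26 [-0.54 -1.07  0.21]
-25.0 9.57 -25.16 [-0.22 -1.98 -0.21]
```

Run:
```python
from h import *
f0=np.load("f0.npy")
y=-15; ys=[]
while y<-8.5:
    move_l(cw(C,[0,y,84])[0],speed=25); f=(F(12)-f0)@EY; o=get_obs(); print(y,round(o["t"],2),round((o["tcp_pos"]-[C[0],C[1],0])@EY,2),f.round(2))
    if f<-2.9: break
    y+=0.5
im=get_image("wrist"); cv2.imwrite("pics/w2.png",cv2.resize(im[90:260,200:380,::-1],None,fx=3.3,fy=3.3,interpolation=2))
```

```text
-15 10.22 -14.49 0.31
-14.5 10.57 -14.46 0.35
-14.0 10.92 -14.12 -0.37
-13.5 11.27 -13.77 -1.89
-13.0 11.62 -13.0 -1.69
-12.5 11.97 -12.41 -1.4
-12.0 12.32 -11.94 -1.56
-11.5 12.67 -11.78 -2.98
```

View pics/w2.png

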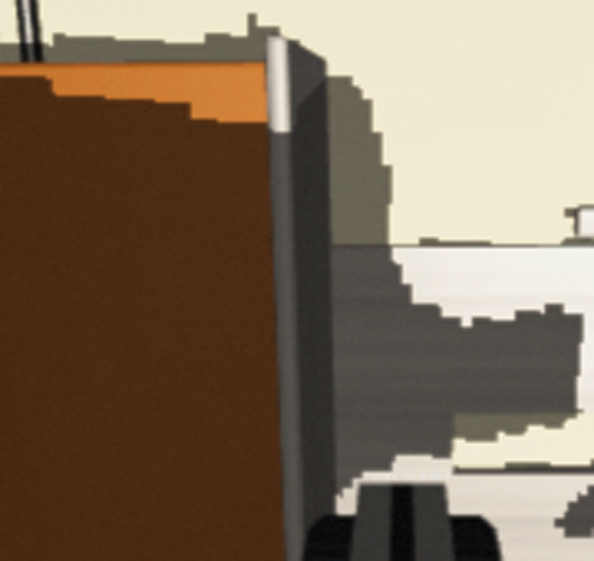

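The sample and plate now look flush, with their edges meeting at crop column ~270. I'll make one small confirming nudge.

Run:
```python
from h import *
f0=np.load("f0.npy")
yy=lambda:round((get_obs()["tcp_pos"]-[C[0],C[1],0])@EY,2)
print((F(12)-f0)@EY,yy())
move_l(cw(C,[0,-11.25,84])[0],speed=25); print((F(15)-f0)@EY,yy(),get_obs()["t"])
```

```text
-3.2869408172927956 -11.77
-4.6290840361119105 -11.49 13.1917
```

Run:
```python
from h import *
N=np.array([0.,-74.7]); R=27; Z=61.5
def P(a,z=Z,r=R): return cw(C,[N[0]+r*np.cos(np.radians(a)),N[1]+r*np.sin(np.radians(a)),z])[0]
move_l(cw(C,[0,-20,84])[0]); move_l(cw(C,[0,-30,112])[0])
goto(P(225,100),[180,0,YAW]); move_l(P(225)); f0=F(8); print(get_obs()["t"])
np.save("f0.npy",f0); a=225; log=[]
while a>225-480:
    st=20 if a>225-400 else 8
    a-=st; move_l(P(a),speed=60); f=F(2 if st==20 else 4)-f0
    t=np.radians(a); ft=-(f@(-(np.sin(t))*EX*-1+np.cos(t)*EY*-1)); 
    fr=f@(np.cos(t)*EX+np.sin(t)*EY)
    log.append((a,round(get_obs()["t"],2),round(ft,1),round(fr,1),round(f[2],1)))
    if abs(ft)>3: break
for l in log: print(*l)
np.save("a.npy",a)
im=get_image("wrist"); cv2.imwrite("pics/w3.png",im[:,:,::-1])
```

```text
14.6417
205 14.97 0.2 0.5 -0.1
185 15.29 0.6 0.4 -0.5
165 15.62 0.1 -0.2 -0.5
145 15.94 0.9 -0.5 -0.7
125 16.27 -0.1 0.3 -0.5
105 16.59 0.1 0.1 -0.6
85 16.92 0.0 -0.0 -0.7
65 17.24 0.6 0.5 -0.4
45 17.57 0.4 -0.4 -0.3
25 17.89 -0.4 -0.3 -0.4
5 18.22 -0.1 -0.3 -0.9
-15 18.54 0.4 -0.1 -0.8
-35 18.87 -0.1 -0.3 -0.7
-55 19.19 -0.3 -0.1 -0.1
-75 19.52 -0.7 -0.4 -0.5
-95 19.84 0.2 0.1 -0.8
-115 20.17 -0.0 0.1 -0.3
-135 20.49 -0.3 0.4 -0.4
-155 20.82 -0.4 0.3 -1.0
-175 21.14 0.5 0.0 -0.1
-183 21.43 -0.0 0.4 -0.1
-191 21.71 -0.0 0.3 -0.7
-199 21.99 -0.1 0.2 -0.5
-207 22.27 -0.2 0.0 -0.8
-215 22.56 0.2 0.7 -0.8
-223 22.84 -0.0 0.7 -0.5
-231 23.12 0.2 0.6 -0.4
-239 23.41 -0.1 0.1 -0.9
-247 23.69 0.5 0.5 -0.6
-255 23.98 0.6 0.7 -0.8
```

Run:
```python
import cv2
cv2.imwrite("pics/w3c.png",cv2.resize(cv2.imread("pics/w3.png")[150:300,240:440],None,fx=3,fy=3,interpolation=2))
```

```text
(no output)
```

View pics/w3c.png

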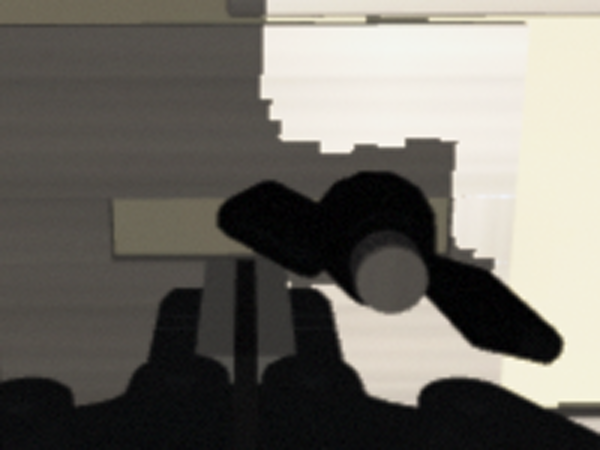

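The finger, at crop (245,300), is behind the wing at (265,215), and the nut is turning. I'll keep going.

Run:
```python
from h import *
N=np.array([0.,-74.7]); R=27; Z=61.5
def P(a,z=Z,r=R): return cw(C,[N[0]+r*np.cos(np.radians(a)),N[1]+r*np.sin(np.radians(a)),z])[0]
f0=np.load("f0.npy"); a=float(np.load("a.npy"))
while a>-480:
    st=20 if a>-380 else (6 if a>-400 else 4)
    a-=st; move_l(P(a),speed=60); f=F(2 if st==20 else 5)-f0
    t=np.radians(a); ft=-f@(np.sin(t)*EX-np.cos(t)*EY); fr=f@(np.cos(t)*EX+np.sin(t)*EY)
    if st<20: print(a,round(get_obs()["t"],2),round(ft,1),round(fr,1),round(f[2],1))
    if ft>4.2 or np.hypot(ft,fr)>6: break
np.save("a.npy",a)
im=get_image("wrist"); cv2.imwrite("pics/w4.png",cv2.resize(im[150:300,240:440,::-1],None,fx=3,fy=3,interpolation=2))
```

```text
(no output)
```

View pics/w4.png

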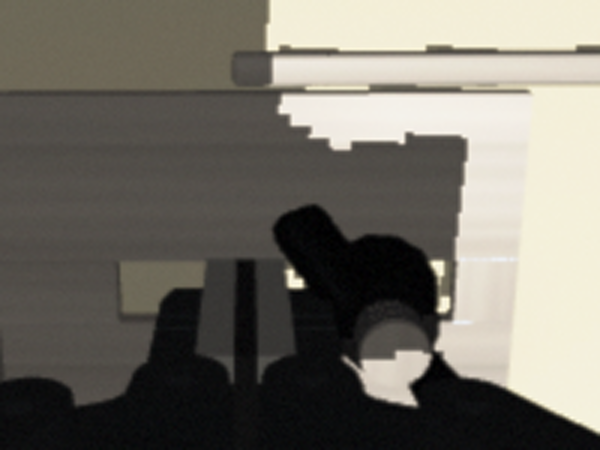

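Run:
```python
from h import *
f0=np.load("f0.npy"); a=float(np.load("a.npy")); f=F(10)-f0; t=np.radians(a); o=get_obs()
print(a,o["t"],f, -f@(np.sin(t)*EX-np.cos(t)*EY), f@(np.cos(t)*EX+np.sin(t)*EY),(o["tcp_pos"]-[C[0],C[1],0])@EX,(o["tcp_pos"]-[C[0],C[1],0])@EY+74.7)
```

```text
-295.0 24.8083 [-11.48128264   5.40817014   6.49734242] 12.675979144426961 0.6226621329467935 6.150857353309784 27.13856338655515
```

Run:
```python
from h import *
N=np.array([0.,-74.7])
o=get_obs(); K=wristcal(o)
for z in (70,74.5):
    for uv in [(300,207),(278,228),(330,215),(395,345)]:
        q=unproj(K,(240+uv[0]/3,150+uv[1]/3),65 if uv[1]==345 else z)[:2]-N; print("now",z,uv,q,np.hypot(*q),np.degrees(np.arctan2(q[1],q[0])))
o3=dict(o); o3["tcp_pos"]=np.r_[cw(C,[27*np.cos(np.radians(105)),-74.7+27*np.sin(np.radians(105)),61.5])[0]]; o3["ee_rot"]=[180,0,YAW]
K=wristcal(o3)
for uv in [(230,205),(555,352)]:
    q=unproj(K,(240+uv[0]/3,150+uv[1]/3),74.5)[:2]-N; print("w3",uv,q,np.degrees(np.arctan2(q[1],q[0])))
```

```text
now 70 (300, 207) [28.9 17.6] 33.83740533788015 31.341270143315704
now 70 (278, 228) [25.5 21. ] 33.03407331831786 39.47245984834383
now 70 (330, 215) [27.6 12.9] 30.46588255737884 25.050977816442888
now 70 (395, 345) [2.6 0.9] 2.751363298439523 19.093492000485725
now 74.5 (300, 207) [30.5 17.9] 35.364671637101345 30.40804379803459
now 74.5 (278, 228) [27.2 21.2] 34.48593916366495 37.93327028359893
now 74.5 (330, 215) [29.3 13.4] 32.218783341398854 24.576413320603933
now 74.5 (395, 345) [2.6 0.9] 2.751363298439523 19.093492000485725
w3 (230, 205) [17.  27.4] 58.18296515854085
w3 (555, 352) [ -7.7 -24. ] -107.78797253845246
```

The wing is blocked at 12.7 N and its angle reads about 11.9 rad, which fits the nut's end stop. I'll back off, lift clear and check from above.

Run:
```python
from h import *
N=np.array([0.,-74.7])
def P(a,z=61.5,r=27): return cw(C,[N[0]+r*np.cos(np.radians(a)),N[1]+r*np.sin(np.radians(a)),z])[0]
move_l(P(95),speed=60); move_l(P(112),speed=60); move_l(P(112,110)); goto(cw(C,[30,-40,235])[0],[180,0,YAW])
wait(.2); o=get_obs(); K=wristcal(o); im=get_image("wrist"); print(o["t"])
cv2.imwrite("pics/w5.png",im[:,:,::-1])
cv2.imwrite("pics/w5c.png",cv2.resize(im[88:258,215:455,::-1],(800,567),interpolation=2))
for d in regions_of("wing_nut","wrist")[:2]:
    v,u=np.nonzero(d["region"]); w,e=np.linalg.eigh(np.cov(np.c_[u,v].T)); x=e[:,1]; print(d["score"],len(u),u.mean(),v.mean(),x,w)
    print("cutter cw angle deg mod180",np.degrees(np.arctan2(x[0],-x[1]))%180)
```

```text
26.7417
0.73 524 352.162213740458 206.20229007633588 [0.61126717 0.79142432] [ 21.0161426  214.43657075]
cutter cw angle deg mod180 142.31881600968237
```

View pics/w5c.png

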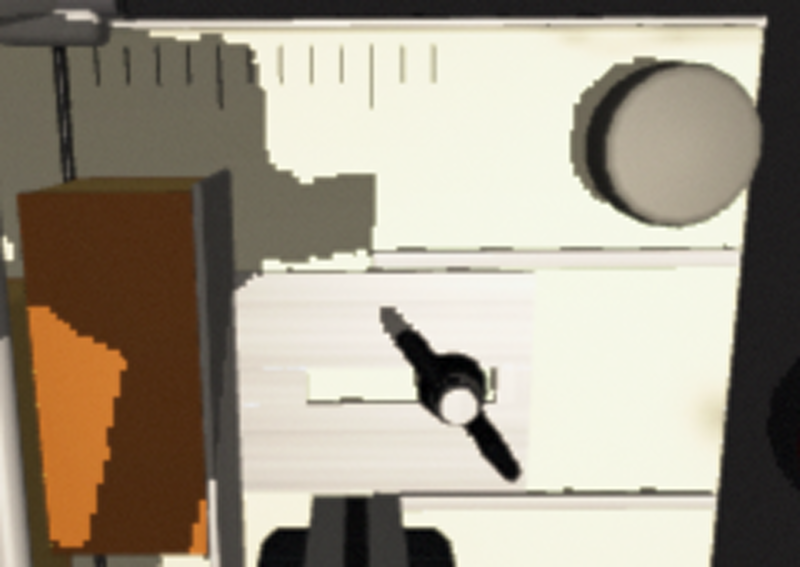

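The stop is against the sample and the nut reads 142°, which is 11.9 rad if my turn count is right. A gentle re-push on the wing will tell tight from loose.

Run:
```python
from h import *
N=np.array([0.,-74.7])
def P(a,z=61.5,r=27): return cw(C,[N[0]+r*np.cos(np.radians(a)),N[1]+r*np.sin(np.radians(a)),z])[0]
goto(P(115,110),[180,0,YAW]); move_l(P(115)); f0=F(8)
for a in range(96,58,-4):
    move_l(P(a),speed=40); f=F(5)-f0; t=np.radians(a); ft=-f@(np.sin(t)*EX-np.cos(t)*EY); o=get_obs()
    r=(o["tcp_pos"]-[C[0],C[1],0]); print(a,round(o["t"],2),round(ft,1),np.round(np.degrees(np.arctan2(r@EY+74.7,r@EX)),1))
    if ft>5.5: break
```

```text
96 28.39 0.4 95.3
92 28.68 0.4 92.2
88 28.98 0.2 88.0
84 29.27 0.4 84.1
80 29.56 3.3 81.9
76 29.85 6.1 80.3
```

The wing resists at once, 6 N with almost no movement, so the nut is tight. I'll retreat and hand in.

Run:
```python
from h import *
N=np.array([0.,-74.7])
def P(a,z=61.5,r=27): return cw(C,[N[0]+r*np.cos(np.radians(a)),N[1]+r*np.sin(np.radians(a)),z])[0]
move_l(P(95),speed=60); move_l(P(112),speed=60); move_l(P(112,110)); goto(cw(C,[30,-40,235])[0],[180,0,YAW]); wait(.3)
im=get_image("wrist")
for d in regions_of("wing_nut","wrist")[:1]:
    v,u=np.nonzero(d["region"]); w,e=np.linalg.eigh(np.cov(np.c_[u,v].T)); x=e[:,1]; print(np.degrees(np.arctan2(x[0],-x[1]))%180)
b=cv2.imread("pics/w5.png")[:,:,::-1]; print("mean diff",np.abs(im[100:250,200:300].astype(int)-b[100:250,200:300]).mean(), get_obs()["t"])
print(sign_off())
```

```text
143.38152746534806
mean diff 2.816577777777778 31.9
the job is handed in; nothing more can be done
None
```

I pushed the stop up to touch the sample, turned the wing nut clockwise until tight (about 11.9 rad, its end stop), and handed the job in at 31.9 s. The sample showed no visible shift, though the last 0.3 mm nudge against it reached 4.6 N.

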